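# Seal the coil in the dry box

### The arm

A 6-joint arm with a two-finger parallel gripper is mounted at the origin on a cart in front of the work surface, level with it; the furniture and walls round the work are solid. World frame = base frame: x ahead of the robot, y to its left, z up, the work surface at z = 0. Lengths are in mm, angles in degrees, forces in N, time in s.
With the tool pointing down it reaches from about 350 to 975 mm from the base axis. Payload 4.9 kg.
Tool frame: the origin (TCP) lies at the very end of the fingers, on their centre line; the grasp point (between the pads) lies robot.grip_point_offset behind it (robot.grip_point_offset is the distance from the TCP to the grasp point, in mm); z points along the fingers, y is the line along which they close (so a half turn about z gives the same grasp; the last joint's range is limited). The gripper opens to 85 mm and grips with 20 to 120 N. Pads are 22 mm wide; open, the fingers measure 114 mm over their backs; the gripper's body (76 mm by 85 mm) begins 54 mm behind the grasp point. The pads swing forward as they close: fully open they stand 13 mm farther back than shut.
Start: joints at [-75.516, 3.019, 92.412, -0, 84.569, -6.818], TCP at [227.052, -582.279, 231.304] pointing down, gripper open.
Joint ranges: [-172.51, 172.51], [-57.92, 126.97], [3.15, 148.05], [-58.71, 238.71], [5.1, 150.11], [-179.66, 179.66]. Speed limits (degrees/s): [147.25, 147.25, 180, 180, 180, 180].

### API

Orientations are given as [roll, pitch, yaw] about the fixed x, y, z axes, in that order (R = Rz(yaw) Ry(pitch) Rx(roll)).
In Python, from station import robot, camera, workorder gives the robot as it stands. The module is installed in compiled form; this text tells all that it offers.
- The arm moves only by the tool step_arm, never from a script. Its arguments are lists of equal length, an entry for each row: "jaw": the finger opening in cm, from 0 to 8.54; "delta_pos": the shift along the tool's x, y, z in cm, a list of three; "rot": the turn, a rotation vector about the tool's x, y, z in rad, a list of three. In form: {"jaw": [jaw, ...], "delta_pos": [[x, y, z], ...], "rot": [[ax, ay, az], ...]}. A call has 1 to 12 rows; each row shifts and turns the commanded pose from where the row before left it, along the tool's axes as they then stand; what a row does not reach is not made up. A row lasts 1/8 s, in which the tool goes at most 62.5 mm and 10.7 degrees, less where a joint would pass 70% of its speed; a pose out of reach is approached as far as the arm can. A call with a gripper value outside its range is refused whole. The fingers move at their own pace and stop on an object; "newtons" is the grip in N (left out, the last holds). Time passes only in rows, so rows that do not move let the fingers close. It gives the time, the measured TCP pose, the force, the opening and the grip force at its end, in the units of the state.
- robot.observe(): the state, without advancing time (a new reading comes with each control period).
- camera(name): name is "scene" or "side" or "wrist"; returns a dict with "frame" (420x560x3 uint8, red, green, blue), "intrinsics" (3x3 intrinsics, pixels), "view" (4x4, takes a point from world to camera coordinates). Camera axes: x right, y up, looking along -z (the intrinsics and any distortion apply to the point x, -y, -z); pixel columns grow to the right and rows downward; lengths in mm; the calibration is good to about 2 mm. A picture is of the moment at which its call begins. There is no depth.
- workorder.close_job(): hands the job in; it is judged then, once.
The state is a dict: "clock": time; "joints": joint angles; "qd": joint speeds; "joint_efforts": joint torques, N m; "ee_pos": TCP position; "ee_rot": TCP orientation; "contact_force": force on the tool from outside, world axes, zero at the start; "torque": the same for the moment, N m; "opening": opening from 0.0 (shut) to 1.0 (fully open); "gripper_force": force on a finger pad.
Only numpy, scipy, OpenCV 4.12 (cv2) and the standard library are available. Lean on these libraries where they do the work, as an engineer would, in place of code of your own. Each camera call takes 0.05 s, during which the arm holds its last target. There are 200 camera calls.

### The job

Put the loose wound coil into the open dry box, on its floor. Then lay the lid on the box between the corner catches and press it down corner by corner in turn, until every corner has snapped under its catch and the lid sits flat on its gasket. Leave the spool, the parts bin and the dropper bottle where they stand.

Things in the scene. Friction and masses are not known exactly. Their poses are not given: they have to be found in the camera images.
- dry_box: the open dry box, bare aluminium, heavy, does not move. Origin: centre of its underside on the desk; z up, y along its longer side, -x its front (round gauge). Outside 128 (x) x 168 (y) mm with cropped corners, walls 6 mm, inside 116 x 156 mm. A metal canister (36 mm across, 24 mm high) and two other coils are fixed on the +x half of its floor
- box_floor (a point): the middle of the free half of the box's inner floor (24 mm in front of the box's middle, 8 mm above the desk); free for 33 mm either way along x and 70 mm along y
- box_mouth (a point): the middle of the box's mouth at rim height, 44 mm above the desk. A black gasket stands 5.5 mm above the rim. In the middle of each side a steel guide tab rises to 77 mm and leans outward above 68 mm; a lid laid on within 4 mm and 0.04 rad slips down between the tabs and lies on the catches, its underside 59 mm above the desk
- front_left_catch (a point): bead of one of four equal steel spring catches, one across each cropped corner of box and lid, tops 67 mm high, leaning outward. Pressing a lid corner about 11 mm down, with 8 to 20 N, makes the bead give way and snap over the lid's edge; 4 mm lower the lid meets the rim. One corner down leaves others up, or tips them up; a corner not quite down is pressed again
- coil_mid (a point): the loose wound coil (copper winding between two round flanges), 21 mm across, 16 mm high, standing upright on the desk, 15 g; the point is its centre, 8 mm above its foot
- lid_grip (a point): the grey plastic lid, 132 (x) x 172 (y) x 4 mm, cropped corners, about 170 g, springy in twist, lying flat on the desk right side up. The point is the middle of its grip rib, 16 mm above the lid's underside; rib 72 mm long along x, 14 mm wide along y, 4 to 28 mm above the underside. Lid y goes along box y, either way round (half a turn)
- corner_left_a (a point): one corner of the lid: the middle of the top edge of its cropped corner, at x = -54, y = +74 mm in the lid's axes, 4 mm above the lid's underside. The raised round thumb pad (23 mm across) on which to press lies 20 mm from it towards the lid's middle (14 mm in x and in y), its top 2 mm higher. Height above the desk: about 63 mm lying loose on the catch, 52 mm snapped home
- corner_right_a (a point): one corner of the lid: the middle of the top edge of its cropped corner, at x = -54, y = -74 mm in the lid's axes, 4 mm above the lid's underside. The raised round thumb pad (23 mm across) on which to press lies 20 mm from it towards the lid's middle (14 mm in x and in y), its top 2 mm higher. Height above the desk: about 63 mm lying loose on the catch, 52 mm snapped home
- corner_left_b (a point): one corner of the lid: the middle of the top edge of its cropped corner, at x = +54, y = +74 mm in the lid's axes, 4 mm above the lid's underside. The raised round thumb pad (23 mm across) on which to press lies 20 mm from it towards the lid's middle (14 mm in x and in y), its top 2 mm higher. Height above the desk: about 63 mm lying loose on the catch, 52 mm snapped home
- corner_right_b (a point): one corner of the lid: the middle of the top edge of its cropped corner, at x = +54, y = -74 mm in the lid's axes, 4 mm above the lid's underside. The raised round thumb pad (23 mm across) on which to press lies 20 mm from it towards the lid's middle (14 mm in x and in y), its top 2 mm higher. Height above the desk: about 63 mm lying loose on the catch, 52 mm snapped home
- spool: bystander: wire spool standing on its flange, 52 mm across, 40 mm high; origin at the centre of its foot
- parts_bin: bystander: small red open parts bin standing at the left of the work, 81 x 109 x 45 mm; origin at the centre of its underside
- dropper: bystander: small brown dropper bottle, 34 mm across, 102 mm high; origin at the centre of its foot

How it is judged (in metres and radians):
On the way, in this order (a step that is already met when the one before it is completed fails the run):
1. the coil is in the dry box on its floor, let go (x of coil_mid in the frame of dry_box between -0.056 and 0.056 m and y of coil_mid in the frame of dry_box between -0.076 and 0.076 m and z of coil_mid in the frame of dry_box between 0.008 and 0.026 m and contact force between the fingers and coil below 0.05 N), for 0.2 s.
2. one corner of the lid has snapped home and stays down untouched while the corner across from it still stands up (horizontal distance between lid_grip and dry_box below 0.006 m and contact force between the fingers and lid below 0.05 N and ((z of corner_left_a in the frame of dry_box below 0.0545 m and z of corner_right_b in the frame of dry_box above 0.0555 m) or (z of corner_right_a in the frame of dry_box below 0.0545 m and z of corner_left_b in the frame of dry_box above 0.0555 m) or (z of corner_left_b in the frame of dry_box below 0.0545 m and z of corner_right_a in the frame of dry_box above 0.0555 m) or (z of corner_right_b in the frame of dry_box below 0.0545 m and z of corner_left_a in the frame of dry_box above 0.0555 m))), for 0.1 s.
At the end, for the whole second after the job is handed in: the coil lies or stands on the box's floor; the lid is on the box (its middle within 6 mm of the box's middle), all four corners' top edges less than 53.8 mm above the box's underside (home and flat is 52 mm), at rest and untouched (x of coil_mid in the frame of dry_box between -0.056 and 0.056 m and y of coil_mid in the frame of dry_box between -0.076 and 0.076 m and z of coil_mid in the frame of dry_box between 0.008 and 0.026 m and horizontal distance between lid_grip and dry_box below 0.006 m and z of each of corner_left_a, corner_right_a, corner_left_b, corner_right_b in the frame of dry_box below 0.0538 m and linear speed of lid below 0.02 m/s and contact force between each of the arm, the fingers and lid below 0.05 N).
It fails at once if the spool is pushed more than 25 mm from its place (distance of spool from where it was at the start of the episode above 0.025 m).
It fails at once if the parts bin is pushed more than 25 mm from its place (distance of parts_bin from where it was at the start of the episode above 0.025 m).
It fails at once if the dropper bottle is pushed more than 25 mm from its place (distance of dropper from where it was at the start of the episode above 0.025 m).
It also fails if it takes over 66 s, if anything falls off the work surface, if the arm or the gripper's body presses on something with over 40 N, if the wrist force passes 120 N, or if a joint passes its speed limit or range.

## Working session

There is one attempt and no reset: what is moved stays moved. The work goes in short steps, Python scripts to look and compute and a tool call to move; the robot and the scene stay as the last step left them, time stands still between calls to the robot, and variables do not carry over. Pictures are saved under pics/ and viewed, at most 10 in all, crops included, and the job is handed in when it is done.

Besides the shell and the picture viewer there is one more tool, called after "Request:" as name(argument=value, ...), one argument or row to a line, values as JSON. step_arm: Moves the arm, as the interface text tells. Its arguments: {"type":"object","properties":{"jaw":{"type":"array"},"delta_pos":{"type":"array"},"rot":{"type":"array"},"newtons":{"type":"number"}},"required":["jaw","delta_pos","rot"]}

```bash
mkdir -p pics; cat > h.py <<'E'
import numpy as np,cv2
from station import robot,camera,workorder
def snap(n,f):
    c=camera(n); cv2.imwrite(f'pics/{f}.png',cv2.cvtColor(c['frame'],cv2.COLOR_RGB2BGR)); np.savez(f'pics/{f}.npz',K=c['intrinsics'],V=c['view']); return c
def ld(f):
    d=np.load(f'pics/{f}.npz'); return d['K'],d['V']
def ray(f,u,v,z):
    K,V=ld(f); d=np.linalg.inv(K)@[u,v,1]; d=np.array([d[0],-d[1],-d[2]]); R=V[:3,:3]; o=-R.T@V[:3,3]; w=R.T@d
    return o+w*(z-o[2])/w[2]
def proj(f,p):
    K,V=ld(f); c=V[:3,:3]@np.array(p,float)+V[:3,3]; q=K@[c[0],-c[1],-c[2]]; return q[:2]/q[2]
E
python3 - <<'E'
from h import *
a=[snap('scene','s0'),snap('side','d0')]
for i,n in enumerate('sd'):
    K,V=ld(n+'0'); print(K.tolist(),(-V[:3,:3].T@V[:3,3]).round(),[k for k in a[i]])
print(robot.observe(), robot.grip_point_offset)
E
```

```text
[[526.5937375672722, 0.0, 269.98171213769854], [0.0, 526.5937375672722, 205.78267942256855], [0.0, 0.0, 1.0]] [-732.  819.  754.] ['frame', 'intrinsics', 'view']
[[451.5404676768957, 0.0, 281.38632342034873], [0.0, 451.5404676768957, 208.78893999330586], [0.0, 0.0, 1.0]] [  572. -1030.  1009.] ['frame', 'intrinsics', 'view']
{'clock': 0.1, 'joints': array([-7.55160600e+01,  3.05415873e+00,  9.24861510e+01, -7.58562523e-04,
        8.45685267e+01, -6.81831189e+00]), 'qd': array([-0.08474085, -0.02230838, -0.26920018,  0.06865255,  0.08814589,
        0.04002259]), 'joint_efforts': array([ 1.01987484e-03, -3.94905424e+01, -3.71362317e+01, -9.87721137e-05,
        3.90676447e-03, -2.05014459e-06]), 'ee_pos': array([ 226.90529519, -581.73694629,  230.15849148]), 'ee_rot': array([-1.79891844e+02, -1.21715271e-02,  2.13023129e+01]), 'contact_force': array([ 0.12058367,  0.01786048, -0.33692744]), 'torque': array([-0.00821255, -0.02793661,  0.01045293]), 'gripper_force': 0.0, 'opening': 0.9955366587309202} 18.700000000000003
```

View pics/s0.png

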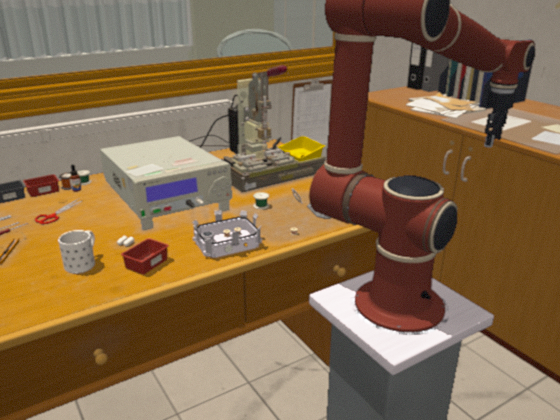

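View pics/d0.png

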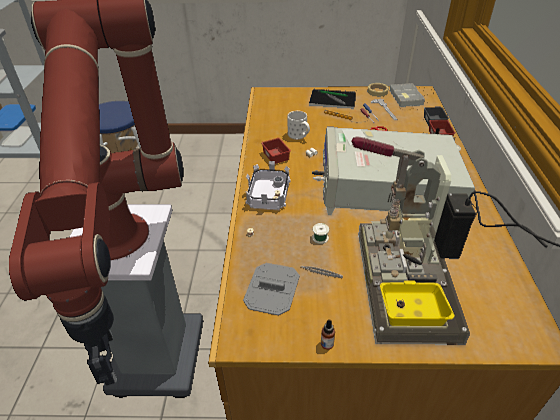

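The scene view shows the box at about (228,236) and the coil at (294,231). In the side view the box is at (268,188), the coil at (250,231), the lid at (272,288), the spool at (320,233), the dropper at (328,335) and the bin at (276,150).

```bash
python3 - <<'E'
from h import *
for p,z in [((268,188),44),((250,231),8),((272,288),16),((320,238),0),((328,345),0),((276,155),20)]: print(p,ray('d0',*p,z).round())
print(ray('s0',294,231,8).round(),ray('s0',228,236,44).round())
a=cv2.imread('pics/d0.png')
c1=cv2.resize(a[160:240,236:306],None,fx=5.5,fy=5.5,interpolation=cv2.INTER_CUBIC)
c2=cv2.resize(a[245:325,236:306],None,fx=5.5,fy=5.5,interpolation=cv2.INTER_CUBIC)
cv2.imwrite('pics/c1.png',np.hstack([c1,c2]))
E
```

```text
(268, 188) [488. 193.  44.]
(250, 231) [436.  16.   8.]
(272, 288) [ 515. -223.   16.]
(320, 238) [659.  -8.   0.]
(328, 345) [ 662. -392.    0.]
(276, 155) [508. 429.  20.]
[432.  13.   8.] [450. 228.  44.]
```

View pics/c1.png

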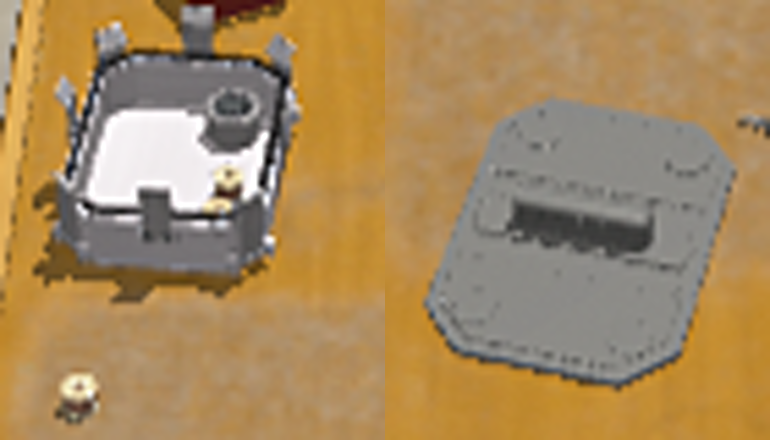

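```bash
cat >> h.py <<'E'
from scipy.spatial.transform import Rotation as Ro
from scipy.optimize import least_squares
def delta(p,yaw=None,n=1,pose=None):
    "tool-frame cm shift (total) & yaw turn to world target, from commanded/measured pose"
    s=robot.observe() if pose is None else None
    e=s['ee_pos'] if s else pose[0]; r=s['ee_rot'] if s else pose[1]
    R=Ro.from_euler('xyz',r,degrees=True)
    d=R.inv().apply(np.array(p)-e)/10
    out=[d.round(2).tolist()]
    if yaw is not None: out.append((R.inv()*Ro.from_euler('xyz',[180,0,yaw],degrees=True)).as_rotvec().round(3).tolist())
    return out
E
python3 - <<'E'
from h import *
f=lambda u,v,x0=236,y0=245,o=385,z=4: ray('d0',x0+(u-o)/5.5-.4,y0+v/5.5-.4,z)
P=[f(*q) for q in [(553,100),(695,125),(735,172),(683,348),(615,376),(462,343),(430,298),(500,125)]]
print(np.round(P), np.mean(P,0))
print(delta([515,-223,360],0))
E
```

```text
[[ 494. -117.    4.]
 [ 571. -135.    4.]
 [ 592. -168.    4.]
 [ 565. -281.    4.]
 [ 532. -298.    4.]
 [ 456. -279.    4.]
 [ 437. -251.    4.]
 [ 466. -135.    4.]] [ 513.93880229 -208.05546039    4.        ]
[[39.88, -22.98, -12.93], [-0.002, 0.0, 0.372]]
```

Request:
step_arm(
  jaw=[8.5,8.5,8.5,8.5,8.5,8.5,8.5,8.5,8.5,8.5,8.5,8.5],
  delta_pos=[
    [4.0,-2.3,-1.5],
    [4.0,-2.3,-1.5],
    [4.0,-2.3,-1.5],
    [4.0,-2.3,-1.5],
    [4.0,-2.3,-1.5],
    [4.0,-2.3,-1.5],
    [4.0,-2.3,-1.5],
    [4.0,-2.3,-1.5],
    [4.0,-2.3,-1.5],
    [4.0,-2.3,0],
    [0,0,0],
    [0,0,0],
  ],
  rot=[
    [0,0,0],
    [0,0,0],
    [0,0,0],
    [0,0,0],
    [0,0,0],
    [0,0,0],
    [0,0,0],
    [0,0,0],
    [0,0,0],
    [0,0,0.15],
    [0,0,0.15],
    [0,0,0.15],
  ],
)

```text
clock: 1.6
ee_pos: [516.4, -221.8, 365.6]
ee_rot: [-180.0, 0.1, -4.7]
contact_force: [-0.3, 0.2, -0.3]
opening: 0.997
gripper_force: 0.0
```

```bash
python3 - <<'E'
from h import *
c=snap('wrist','w0')
K,V=ld('w0');print(robot.observe()['ee_pos'],(-V[:3,:3].T@V[:3,3]).round(),V[2,:3])
for p in [(514,-208,16),(436,15,8),(480,200,44)]: print(proj('w0',p))
E
```

```text
[ 516.23331022 -222.10099143  365.57202177] [ 600. -228.  508.] [ 0.32048775 -0.02645783  0.94688309]
[265.31621551 151.66553397]
[123.79071474 213.51446333]
[-24.22468302 202.89235895]
```

View pics/w0.png

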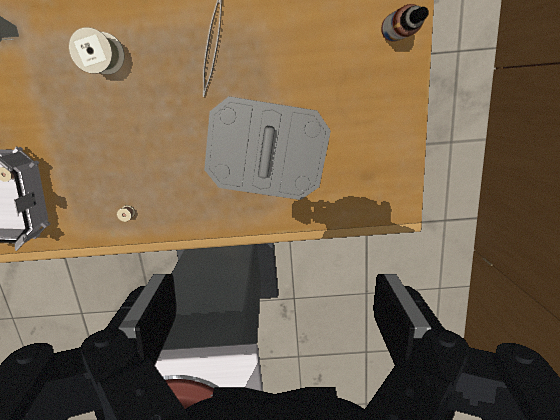

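The wrist view shows the lid centred at about (268,150) with the rib along the image vertical, the coil at (125,213), the spool at (97,50), the dropper at (405,22) and the box partly at the left edge.

```bash
cat >> h.py <<'E'
def lidfit(f,box=(190,80,350,215)):
    a=cv2.imread(f'pics/{f}.png');x0,y0,x1,y1=box
    h=cv2.cvtColor(a[y0:y1,x0:x1],cv2.COLOR_BGR2HSV); m=((h[...,1]<50)&(h[...,2]>80)).astype(np.uint8)
    m=cv2.morphologyEx(m,cv2.MORPH_OPEN,np.ones((3,3)))
    n,l,s,c=cv2.connectedComponentsWithStats(m); k=1+np.argmax(s[1:,4])
    cn=max(cv2.findContours((l==k).astype(np.uint8),cv2.RETR_EXTERNAL,cv2.CHAIN_APPROX_NONE)[0],key=len)[:,0]+[x0,y0]
    P=np.array([ray(f,u,v,4)[:2] for u,v in cv2.convexHull(cn.astype(np.int32))[:,0]])
    def sd(q):
        c,s_=np.cos(q[2]),np.sin(q[2]); L=(P-q[:2])@np.array([[c,-s_],[s_,c]]); L=abs(L)
        return np.max([L[:,0]-66,L[:,1]-86,(L.sum(1)-128)/2**.5],0)
    r=least_squares(sd,[*P.mean(0),-.2],x_scale=[1,1,.01],loss='soft_l1'); return r.x,sd(r.x)
E
python3 - <<'E'
from h import *
q,r=lidfit('w0'); print(q,np.degrees(q[2]),r.round(1))
print('rib',ray('w0',268.5,152,28),'coil',ray('w0',125,212.5,16))
a=cv2.imread('pics/w0.png');cv2.imwrite('pics/c2.png',np.hstack([cv2.resize(a[195:230,105:145],None,fx=9,fy=9,interpolation=2),cv2.resize(a[85:207,200:340][:, :140],None,fx=315/122,fy=315/122,interpolation=2)]))
E
```

```text
[ 5.14271226e+02 -2.08523071e+02 -2.32592739e-01] -13.326582295810962 [-0.2 -0.3 -0.5 -0.6 -0.8 -0.3 -0.3 -0.6 -0.1 -0.4 -0.9 -1.7 -0.4  0.1
  0.3  0.2  0.  -0.6 -0.3 -0.3 -0.8 -0.4 -0.2 -0.2 -0.9 -0.3 -0.2 -0.4]
rib [ 515.28231345 -212.81030546   28.        ] coil [440.06615673   8.96112321  16.        ]
```

View pics/c2.png

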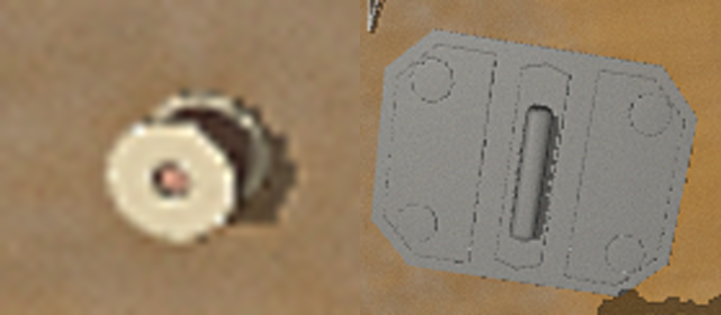

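```bash
python3 - <<'E'
from h import *
print(ray('w0',123.6,214.7,16), delta([460,110,290]))
E
```

```text
[436.78390774  11.8107089   16.        ] [[-8.42, -32.61, 7.58]]
```

Request:
step_arm(
  jaw=[8.5,8.5,8.5,8.5,8.5,8.5,8.5,8.5,8.5],
  delta_pos=[
    [-1.2,-4.65,1.1],
    [-1.2,-4.65,1.1],
    [-1.2,-4.65,1.1],
    [-1.2,-4.65,1.1],
    [-1.2,-4.65,1.1],
    [-1.2,-4.65,1.1],
    [-1.2,-4.65,1.1],
    [0,0,0],
    [0,0,0],
  ],
  rot=[
    [0,0,0],
    [0,0,0],
    [0,0,0],
    [0,0,0],
    [0,0,0],
    [0,0,0],
    [0,0,0],
    [0,0,0],
    [0,0,0],
  ],
)

```text
clock: 2.78
ee_pos: [457.9, 108.1, 289.2]
ee_rot: [180.0, 0.0, -4.4]
contact_force: [-0.5, 0.7, -0.4]
opening: 0.993
gripper_force: 0.0
```

```bash
python3 - <<'E'
from h import *
c=snap('wrist','w1')
print(proj('w1',(437,12,16)),proj('w1',(488,193,44)))
a=cv2.imread('pics/w1.png'); u,v=proj('w1',(480,200,44)).astype(int)
x0=max(0,u-130);y0=max(0,v-110);print(x0,y0)
cv2.imwrite('pics/c3.png',cv2.resize(a[y0:y0+200,x0:x0+265],None,fx=3,fy=3,interpolation=2))
E
```

```text
[355.10610815 171.20838709] [195.97953039 144.14004785]
60 41
```

View pics/c3.png

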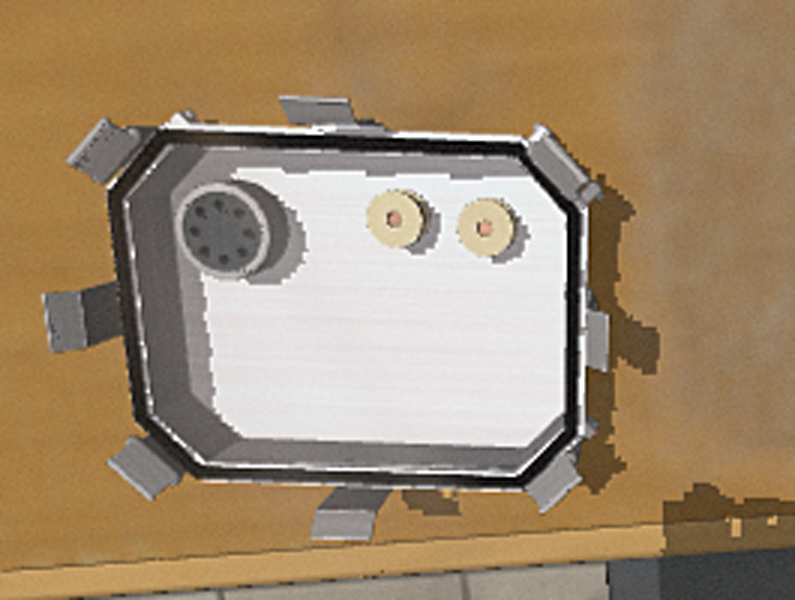

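The crop (3x, origin at 60,41) shows the gasket ring spanning about (110..588, 128..490). The canister is at (222,230) and the fixed coils are at (397,217) and (487,227); the free half is below them.

```bash
cat >> h.py <<'E'
def boxfit(f,roi,z=49.5,thr=45):
    a=cv2.imread(f'pics/{f}.png');x0,y0,x1,y1=roi
    m=(a[y0:y1,x0:x1].max(2)<thr).astype(np.uint8)
    n,l,s,c=cv2.connectedComponentsWithStats(m,connectivity=8); k=1+np.argmax(s[1:,4]); print('comp',s[k])
    cn=np.argwhere(l==k)[:,::-1].astype(np.int32)
    P=np.array([ray(f,u+x0,v+y0,z)[:2] for u,v in cn])
    def sd(q):
        c,s_=np.cos(q[2]),np.sin(q[2]); L=abs((P-q[:2])@np.array([[c,-s_],[s_,c]]))
        return np.max([L[:,0]-64,L[:,1]-84,(L.sum(1)-q[4])/2**.5],0)-q[3]
    r=least_squares(sd,[*P.mean(0),-.1,-3,124],x_scale=[1,1,.01,1,1],loss='soft_l1'); return r.x,np.std(sd(r.x)),P
E
python3 - <<'E'
from h import *
for z in (49.5,47): 
    for t in (40,60):
        q,r,P=boxfit('w1',(85,75,265,210),z,t);print(z,q.round(3),np.degrees(q[2]),r,len(P))
f=lambda u,v,z:ray('w1',60+u/3-.33,41+v/3-.33,z)
print(f(397,217,24),f(487,227,24))
K,V=ld('w1'); a=cv2.imread('pics/w1.png')[145:195,330:380]; cv2.imwrite('pics/c4.png',cv2.resize(a,None,fx=8,fy=8))
h=cv2.cvtColor(a,cv2.COLOR_BGR2HSV);m=((h[...,2]>190)&(h[...,1]<110)).astype(np.uint8)
n,l,s,c=cv2.connectedComponentsWithStats(m);print(s[1:],c[1:]+[330,145]);k=1+np.argmax(s[1:,4]);print(ray('w1',*(c[k]+[330,145]),16))
E
```

```text
comp [ 60  11 108 117 787]
49.5 [ 4.87633e+02  2.13608e+02 -1.10000e-01 -3.37200e+00  1.25849e+02] -6.3287837392939945 1.098362451710837 787
comp [  43   10  125  118 1001]
49.5 [ 4.87908e+02  2.13324e+02 -1.15000e-01 -3.53800e+00  1.25739e+02] -6.57921944181614 1.1884605581571213 1001
comp [ 60  11 108 117 787]
47 [ 4.87268e+02  2.14204e+02 -1.10000e-01 -2.97600e+00  1.25949e+02] -6.328823245975325 1.1055440801798233 787
comp [  43   10  125  118 1001]
47 [ 4.87544e+02  2.13919e+02 -1.15000e-01 -3.14300e+00  1.25838e+02] -6.579542682338138 1.196238451375192 1001
[520.30100648 196.97292193  24.        ] [514.0927748  163.69757431  24.        ]
[[ 15  16  19  19 226]] [[354.39823009 170.5619469 ]]
[437.86826304  12.85338265  16.        ]
```

```bash
python3 - <<'E'
from h import *
print(delta([437.8,12.8,45],-6.4))
E
```

```text
[[-1.29, 9.61, 24.45], [0.0, -0.0, 0.033]]
```

Request:
step_arm(
  jaw=[6,5,5,5,5,5,5,5,5],
  delta_pos=[
    [-0.22,1.6,4.0],
    [-0.22,1.6,4.0],
    [-0.22,1.6,4.0],
    [-0.22,1.6,4.0],
    [-0.22,1.6,4.0],
    [-0.2,1.6,4.4],
    [0,0,0],
    [0,0,0],
    [0,0,0],
  ],
  rot=[
    [0,0,0],
    [0,0,0],
    [0,0,0],
    [0,0,0],
    [0,0,0],
    [0,0,0],
    [0,0,0.033],
    [0,0,0],
    [0,0,0],
  ],
)

```text
clock: 3.95
ee_pos: [439.5, 13.6, 47.8]
ee_rot: [180.0, -0.3, -6.4]
contact_force: [-0.4, -0.8, 0.2]
opening: 0.586
gripper_force: 0.0
```

```bash
python3 - <<'E'
from h import *
print(robot.observe()['ee_pos'],delta([437.8,12.8,3],-6.4))
E
```

```text
[439.51028261  13.55603234  47.80593696] [[-0.18, 0.09, 4.48], [0.0, -0.005, 0.001]]
```

Request:
step_arm(
  jaw=[5,5,5,5,5],
  delta_pos=[
    [-0.1,0.05,1.5],
    [-0.05,0.04,1.5],
    [0,0,1.1],
    [0,0,0],
    [0,0,0],
  ],
  rot=[
    [0,0,0],
    [0,0,0],
    [0,0,0],
    [0,0,0],
    [0,0,0],
  ],
)

```text
clock: 4.58
ee_pos: [435.9, 13.0, 4.3]
ee_rot: [180.0, 0.0, -6.4]
contact_force: [0.0, -0.2, -0.5]
opening: 0.585
gripper_force: 0.0
```

Request:
step_arm(
  jaw=[2,1,1,1,1,1,1],
  delta_pos=[
    [0.15,0,0],
    [0,0,0],
    [0,0,0],
    [0,0,0],
    [0,0,0],
    [0,0,0],
    [0,0,-2.0],
  ],
  rot=[
    [0,0,0],
    [0,0,0],
    [0,0,0],
    [0,0,0],
    [0,0,0],
    [0,0,0],
    [0,0,0],
  ],
  newtons=20,
)

```text
clock: 5.45
ee_pos: [435.0, 13.1, 22.5]
ee_rot: [-180.0, 0.3, -6.4]
contact_force: [0.1, -0.0, -0.8]
opening: 0.23
gripper_force: 19.7
```

```bash
python3 - <<'E'
from h import *
print(delta([463.6,216.3,140],-6.4))
E
```

```text
[[0.52, -20.51, -11.75], [-0.0, 0.005, 0.0]]
```

Request:
step_arm(
  jaw=[1,1,1,1,1,1,1,1,1,1],
  delta_pos=[
    [0,0,-4],
    [0,0,-4],
    [0.1,-3.4,-3.6],
    [0.1,-3.4,0],
    [0.1,-3.4,0],
    [0.1,-3.4,0],
    [0.1,-3.4,0],
    [0.1,-3.4,0],
    [0,0,0],
    [0,0,0],
  ],
  rot=[
    [0,0,0],
    [0,0,0],
    [0,0,0],
    [0,0,0],
    [0,0,0],
    [0,0,0],
    [0,0,0],
    [0,0,0],
    [0,0,0],
    [0,0,0],
  ],
)

```text
clock: 6.7
ee_pos: [465.2, 214.3, 139.4]
ee_rot: [179.9, 0.1, -6.4]
contact_force: [0.1, -0.1, -0.6]
opening: 0.231
gripper_force: 19.7
```

```bash
python3 - <<'E'
from h import *
print(delta([463.6,216.3,13.3],-6.4))
E
```

```text
[[-0.16, -0.19, 12.61], [0.001, 0.002, 0.001]]
```

Request:
step_arm(
  jaw=[1,1,1,1,1,1,1,1],
  delta_pos=[
    [-0.1,-0.1,3.0],
    [0,0,3.0],
    [0,0,2.5],
    [0,0,2.0],
    [0,0,1.5],
    [0,0,0.5],
    [0,0,0],
    [0,0,0],
  ],
  rot=[
    [0,0,0],
    [0,0,0],
    [0,0,0],
    [0,0,0],
    [0,0,0],
    [0,0,0],
    [0,0,0],
    [0,0,0],
  ],
)

```text
clock: 7.7
ee_pos: [465.8, 216.2, 16.3]
ee_rot: [-180.0, -0.1, -6.4]
contact_force: [-0.1, -0.1, -0.3]
opening: 0.231
gripper_force: 19.8
```

Request:
step_arm(
  jaw=[1,1,3,4,4,4,4],
  delta_pos=[
    [0,0,0.3],
    [0,0,0],
    [0,0,0],
    [0,0,0],
    [0,0,0],
    [0,0,0],
    [0,0,-1],
  ],
  rot=[
    [0,0,0],
    [0,0,0],
    [0,0,0],
    [0,0,0],
    [0,0,0],
    [0,0,0],
    [0,0,0],
  ],
)

```text
clock: 8.57
ee_pos: [464.1, 215.7, 21.7]
ee_rot: [180.0, 0.1, -6.4]
contact_force: [0.1, -0.1, 0.0]
opening: 0.471
gripper_force: 0.0
```

Request:
step_arm(
  jaw=[4,4,4,4,4,4,4,8.5,8.5],
  delta_pos=[
    [0,0,-3],
    [0,0,-4],
    [0,0,-4],
    [0,0,-5],
    [0,0,-4],
    [0,0,-4],
    [-1.5,0,-4],
    [-1.5,0,0],
    [0,0,0],
  ],
  rot=[
    [0,0,0],
    [0,0,0],
    [0,0,0],
    [0,0,0],
    [0,0,0],
    [0,0,0],
    [0,0,0],
    [0,0,0],
    [0,0,0],
  ],
)

```text
clock: 9.7
ee_pos: [434.5, 219.4, 302.5]
ee_rot: [-180.0, -0.0, -6.3]
contact_force: [1.0, -0.4, -0.4]
opening: 0.877
gripper_force: 0.0
```

```bash
python3 - <<'E'
from h import *
c=snap('wrist','w2');print(robot.observe()['ee_pos'])
u,v=proj('w2',(487.5,213.6,44)).astype(int);print(u,v)
for t in (40,60):
    q,r,P=boxfit('w2',(u-105,v-85,u+105,v+85),49.5,t);print(q.round(3),np.degrees(q[2]),r,len(P))
a=cv2.imread('pics/w2.png');x0,y0=u-130,max(0,v-100)
for p in [(-66,-62),(-66,62),(-42,86),(42,86),(66,62),(66,-62),(42,-86),(-42,-86)]:
    c,s=np.cos(q[2]),np.sin(q[2]);p=np.array(p)*[64/66,84/86]; w=q[:2]+[c*p[0]-s*p[1],s*p[0]+c*p[1]]
    e=proj('w2',(*w,44)); cv2.circle(a,tuple((e*16).round().astype(int)),16,(0,0,255),-1,shift=4)
print(x0,y0);cv2.imwrite('pics/c5.png',cv2.resize(a[y0:y0+200,max(0,x0):x0+265],None,fx=3,fy=3,interpolation=2))
E
```

```text
[434.56935981 219.21960635 301.43764218]
275 115
comp [ 27  25 151 117 932]
[ 4.87495e+02  2.14315e+02 -1.11000e-01 -3.58000e+00  1.26062e+02] -6.363585144708534 1.0657493048045126 932
comp [  27   24  152  118 1104]
[ 4.87496e+02  2.14166e+02 -1.11000e-01 -3.56000e+00  1.26237e+02] -6.376033358687377 1.1680206769116581 1104
145 15
```

View pics/c5.png

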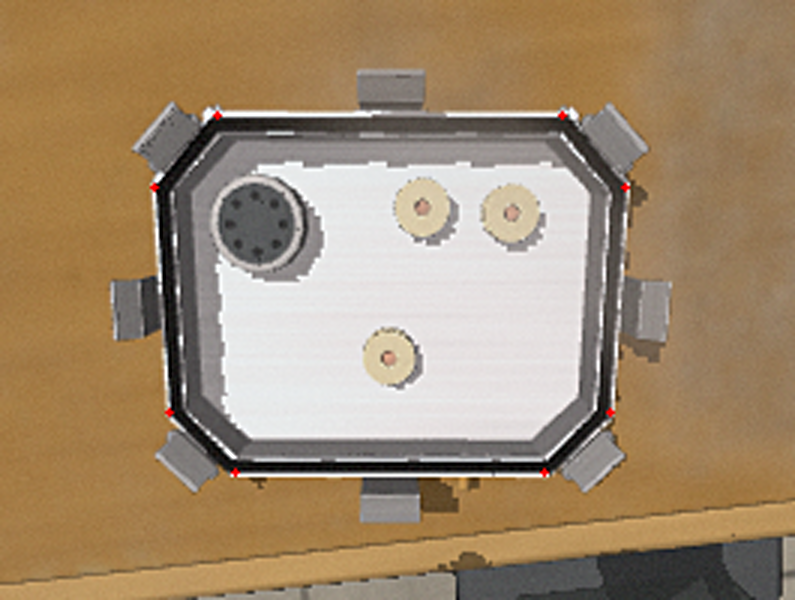

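The coil stands upright on the floor of the free half (389,359 in the crop), and the projected rim corners match the rim. Next is the lid.

```bash
python3 - <<'E'
from h import *
print('coil',ray('w2',145+389/3-.33,15+359/3-.33,24)); print(delta([455,-208.5,300],-13.3))
E
```

```text
coil [464.58589427 216.89414754  24.        ]
[[6.76, 42.28, 0.16], [0.001, 0.001, 0.121]]
```

Request:
step_arm(
  jaw=[8.5,8.5,8.5,8.5,8.5,8.5,8.5,8.5,8.5,8.5,8.5,8.5],
  delta_pos=[
    [0.7,4.7,0],
    [0.7,4.7,0],
    [0.7,4.7,0],
    [0.7,4.7,0],
    [0.7,4.7,0],
    [0.7,4.7,0],
    [0.7,4.7,0],
    [0.7,4.7,0],
    [1.1,4.7,0],
    [0,0,0],
    [0,0,0],
    [0,0,0],
  ],
  rot=[
    [0,0,0],
    [0,0,0],
    [0,0,0],
    [0,0,0],
    [0,0,0],
    [0,0,0],
    [0,0,0],
    [0,0,0],
    [0,0,0.12],
    [0,0,0],
    [0,0,0],
    [0,0,0],
  ],
)

```text
clock: 11.25
ee_pos: [454.8, -207.5, 301.8]
ee_rot: [-180.0, 0.0, -13.1]
contact_force: [-0.2, -0.2, 0.5]
opening: 0.994
gripper_force: 0.0
```

```bash
python3 - <<'E'
from h import *
c=snap('wrist','w3');print(robot.observe()['ee_pos'])
u,v=proj('w3',(514.3,-208.5,4)).astype(int);print(u,v)
q,r=lidfit('w3',(u-100,max(0,v-80),u+100,v+80));print(q,np.degrees(q[2]),r.round(1))
print(delta([*q[:2],70],np.degrees(q[2])))
E
```

```text
[ 454.88470984 -207.4775735   302.06412702]
264 108
[ 5.14038909e+02 -2.08418036e+02 -2.37238295e-01] -13.592753013839287 [-0.  -0.3 -0.2 -0.5 -0.4 -0.2 -0.5 -0.3 -0.3 -0.  -0.2 -0.7 -0.5  0.
 -0.  -0.2 -0.3 -0.1 -0.7]
[[5.79, -1.25, 23.21], [-0.0, 0.0, 0.008]]
```

Request:
step_arm(
  jaw=[5,5,5,5,5,5,5,5,5],
  delta_pos=[
    [1.0,-0.22,4.0],
    [1.0,-0.22,4.0],
    [1.0,-0.21,4.0],
    [1.0,-0.2,4.0],
    [1.0,-0.2,4.0],
    [0.79,-0.2,3.2],
    [0,0,0],
    [0,0,0],
    [0,0,0],
  ],
  rot=[
    [0,0,0],
    [0,0,0],
    [0,0,0],
    [0,0,0],
    [0,0,0],
    [0,0,0],
    [0,0,0.005],
    [0,0,0],
    [0,0,0],
  ],
)

```text
clock: 12.42
ee_pos: [515.2, -210.1, 72.6]
ee_rot: [179.9, -0.2, -13.5]
contact_force: [0.4, 0.4, -0.4]
opening: 0.587
gripper_force: 0.0
```

```bash
python3 - <<'E'
from h import *
print(robot.observe()['ee_pos'],delta([514.2,-208.4,8],-13.5))
E
```

```text
[ 515.21273611 -210.12854964   72.64276921] [[-0.16, -0.15, 6.46], [0.001, -0.004, -0.0]]
```

Request:
step_arm(
  jaw=[5,5,5,5,5,5],
  delta_pos=[
    [-0.05,-0.1,2.0],
    [0,0,2.0],
    [0,0,1.5],
    [0,0,0.7],
    [0,0,0],
    [0,0,0],
  ],
  rot=[
    [0,0,0],
    [0,0,0],
    [0,0,0],
    [0,0,0],
    [0,0,0],
    [0,0,0],
  ],
)

```text
clock: 13.18
ee_pos: [514.3, -208.8, 8.9]
ee_rot: [180.0, -0.1, -13.5]
contact_force: [-0.4, 0.4, -0.2]
opening: 0.584
gripper_force: 0.0
```

Good. Close on the rib and lift.

Request:
step_arm(
  jaw=[3,1,0.5,0.5,0.5,0.5,0.5,0.5],
  delta_pos=[
    [0,0,0],
    [0,0,0],
    [0,0,0],
    [0,0,0],
    [0,0,0],
    [0,0,0],
    [0,0,0],
    [0,0,-1],
  ],
  rot=[
    [0,0,0],
    [0,0,0],
    [0,0,0],
    [0,0,0],
    [0,0,0],
    [0,0,0],
    [0,0,0],
    [0,0,0],
  ],
  newtons=60,
)

```text
clock: 14.18
ee_pos: [512.5, -207.8, 17.1]
ee_rot: [-179.9, 0.2, -13.5]
contact_force: [0.9, -1.0, -2.3]
opening: 0.146
gripper_force: 61.1
```

Request:
step_arm(
  jaw=[0.5,0.5,0.5,0.5,0.5,0.5],
  delta_pos=[
    [0,0,-3],
    [0,0,-4],
    [0,0,-4],
    [0,0,-4],
    [0,0,0],
    [0,0,0],
  ],
  rot=[
    [0,0,0],
    [0,0,0],
    [0,0,0],
    [0,0,0],
    [0,0,0],
    [0,0,0],
  ],
)

```text
clock: 14.92
ee_pos: [512.9, -208.0, 166.6]
ee_rot: [-180.0, 0.1, -13.5]
contact_force: [0.2, 0.1, -1.9]
opening: 0.147
gripper_force: 61.1
```

```bash
python3 - <<'E'
from h import *
print(delta([487.5,214.2,170],-6.4)); c=snap('wrist','w4'); s=snap('side','d4')
a=cv2.imread('pics/w4.png'); b=cv2.imread('pics/d4.png')[180:330,200:350]; cv2.imwrite('pics/c6.png',np.hstack([cv2.resize(a,(420,315)),cv2.resize(b,(315,315))]))
E
```

```text
[[-12.34, -40.45, -0.28], [-0.001, 0.003, -0.124]]
```

View pics/c6.png

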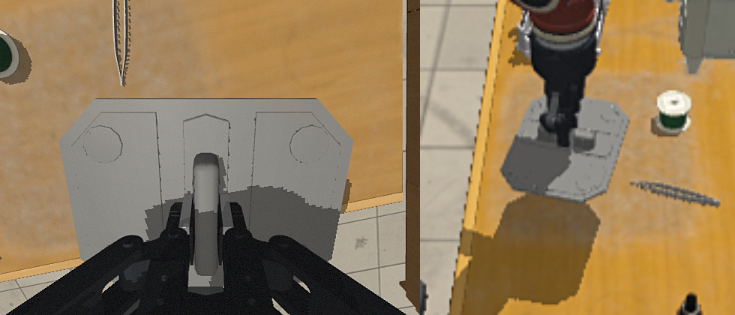

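The lid is held level and square in the jaws, with its far edge straight across at row 99 of the wrist panel.

Request:
step_arm(
  jaw=[0.5,0.5,0.5,0.5,0.5,0.5,0.5,0.5,0.5,0.5,0.5,0.5],
  delta_pos=[
    [-1.2,-4.0,0],
    [-1.2,-4.0,0],
    [-1.2,-4.0,0],
    [-1.2,-4.0,0],
    [-1.2,-4.0,0],
    [-1.2,-4.0,0],
    [-1.2,-4.0,0],
    [-1.3,-4.0,0],
    [-1.3,-4.2,0],
    [-1.3,-4.2,0],
    [0,0,0],
    [0,0,0],
  ],
  rot=[
    [0,0,0],
    [0,0,0],
    [0,0,0],
    [0,0,0],
    [0,0,0],
    [0,0,0],
    [0,0,0],
    [0,0,0],
    [0,0,-0.062],
    [0,0,-0.062],
    [0,0,0],
    [0,0,0],
  ],
)

```text
clock: 16.52
ee_pos: [485.3, 212.3, 166.7]
ee_rot: [179.9, 0.1, -6.4]
contact_force: [0.4, 0.4, -1.2]
opening: 0.147
gripper_force: 61.0
```

```bash
python3 - <<'E'
from h import *
print(delta([487.5,214.2,120],-6.4),robot.observe()['ee_pos'],robot.observe()['ee_rot'])
E
```

```text
[[0.21, -0.22, 4.67], [0.002, 0.002, -0.0]] [485.27145097 212.29269704 166.69111462] [ 1.79911666e+02  1.39000725e-01 -6.42668411e+00]
```

```bash
python3 - <<'E'
from h import *
c=snap('wrist','w5'); e=robot.observe()['ee_pos'];R=Ro.from_euler('xyz',[180,0,-6.4],degrees=True)
a=cv2.imread('pics/w5.png'); g=cv2.GaussianBlur(cv2.cvtColor(a,cv2.COLOR_BGR2HSV)[...,1],(3,3),0).astype(int)
L=[]
for u in range(190,371,20):
    v=np.argmax(-np.diff(g[60:200,u]))+60.5; p=ray('w5',u,v,e[2]-4.9); l=R.inv().apply(p-e); L.append(l[:2]); 
print(np.round(L,1), e)
# rim / lid vertices: left/right cropped edges at row
for v in (150,170,):pass
m=g<45; rows=[230,240,250]
for v in rows:
    s=np.where(m[v])[0]; print(v,s.min(),s.max(),[R.inv().apply(ray('w5',u,v,e[2]-4.9)-e)[:2].round(1).tolist() for u in (s.min(),s.max())])
E
```

```text
[[ 77.2 -35. ]
 [ 74.9 -27.1]
 [ 74.9 -19. ]
 [ 74.9 -10.9]
 [ 79.1  -2.8]
 [ 74.9   5.3]
 [ 74.9  13.4]
 [ 74.9  21.5]
 [ 75.7  29.5]
 [ 73.3  37.8]] [485.55025787 211.93450197 167.03322031]
230 87 462 [[21.7, -86.0], [21.6, 84.2]]
240 89 460 [[16.7, -86.0], [16.6, 84.2]]
250 90 458 [[11.6, -86.4], [11.6, 84.1]]
```

```bash
python3 - <<'E'
from h import *
e=np.array([513,-208.2,166.8]);R=Ro.from_euler('xyz',[180,0,-13.5],degrees=True)
a=cv2.imread('pics/w4.png'); g=cv2.GaussianBlur(cv2.cvtColor(a,cv2.COLOR_BGR2HSV)[...,1],(3,3),0).astype(int)
for u in range(190,371,30):
    d=np.diff(g[100:180,u]);v=np.argmin(d)+100.5; print(u,v,R.inv().apply(ray('w4',u,v,e[2]-4.9)-e)[:2].round(1))
for v in (230,250):
    s=np.where(g[v]<60)[0]; print(v,s.min(),s.max(),[R.inv().apply(ray('w4',u,v,e[2]-4.9)-e)[:2].round(1).tolist() for u in (s.min(),s.max())])
E
```

```text
190 130.5 [ 66.1 -35.9]
220 130.5 [ 66.1 -23.5]
250 130.5 [ 66.1 -11.1]
280 130.5 [66.1  1.3]
310 130.5 [66.1 13.7]
340 130.5 [66.1 26.1]
370 130.5 [66.1 38.5]
230 86 540 [[21.5, -86.7], [21.6, 119.6]]
250 90 540 [[11.5, -86.5], [11.6, 122.1]]
```

Request:
step_arm(
  jaw=[0.5,0.5,0.5,0.5,0.5,0.5,0.5],
  delta_pos=[
    [0.18,-0.2,2.0],
    [0,0,2.0],
    [0,0,2.0],
    [0,0,1.0],
    [0,0,0],
    [0,0,0],
    [0,0,0],
  ],
  rot=[
    [0,0,0],
    [0,0,0],
    [0,0,0],
    [0,0,0],
    [0,0,0],
    [0,0,0],
    [0,0,0],
  ],
)

```text
clock: 17.45
ee_pos: [488.8, 214.8, 99.4]
ee_rot: [-180.0, -0.1, -6.4]
contact_force: [-0.1, -0.1, -1.4]
opening: 0.149
gripper_force: 61.0
```

Request:
step_arm(
  jaw=[0.5],
  delta_pos=[
    [0,0,0],
  ],
  rot=[
    [0,0,0],
  ],
)

```text
clock: 17.58
ee_pos: [488.5, 214.7, 99.1]
ee_rot: [-180.0, -0.1, -6.4]
contact_force: [-0.1, -0.4, -0.6]
opening: 0.148
gripper_force: 61.0
```

Request:
step_arm(
  jaw=[0.5],
  delta_pos=[
    [0,0,0],
  ],
  rot=[
    [0,0,0],
  ],
)

```text
clock: 17.7
ee_pos: [488.3, 214.6, 98.7]
ee_rot: [-180.0, -0.0, -6.4]
contact_force: [0.3, 0.4, -1.9]
opening: 0.145
gripper_force: 61.0
```

Request:
step_arm(
  jaw=[0.5,0.5,0.5,0.5,0.5,0.5],
  delta_pos=[
    [-0.05,0,0.8],
    [0,0,0.8],
    [0,0,0.7],
    [0,0,0.5],
    [0,0,0],
    [0,0,0],
  ],
  rot=[
    [0,0,0],
    [0,0,0],
    [0,0,0],
    [0,0,0],
    [0,0,0],
    [0,0,0],
  ],
)

```text
clock: 18.45
ee_pos: [487.3, 214.0, 69.7]
ee_rot: [179.9, 0.0, -6.4]
contact_force: [0.3, -4.7, -1.9]
opening: 0.144
gripper_force: 61.0
```

Request:
step_arm(
  jaw=[0.5,0.5,0.5,0.5],
  delta_pos=[
    [0,0.07,0.1],
    [0,0,0.1],
    [0,0,0],
    [0,0,0],
  ],
  rot=[
    [0,0,0],
    [0,0,0],
    [0,0,0],
    [0,0,0],
  ],
)

```text
clock: 18.95
ee_pos: [487.5, 214.0, 68.4]
ee_rot: [180.0, -0.0, -6.4]
contact_force: [-0.6, -2.7, -0.7]
opening: 0.143
gripper_force: 61.1
```

Release, retreat and look.

Request:
step_arm(
  jaw=[2,3,4,4,4,4,4,4,4,4,4],
  delta_pos=[
    [0,0,0],
    [0,0,0],
    [0,0,0],
    [0,0,-2],
    [0,0,-4],
    [-0.8,0,-4],
    [-0.8,0,-4],
    [-0.8,0,-4],
    [-0.8,0,-4],
    [0,0,0],
    [0,0,0],
  ],
  rot=[
    [0,0,0],
    [0,0,0],
    [0,0,0],
    [0,0,0],
    [0,0,0],
    [0,0,0],
    [0,0,0],
    [0,0,0],
    [0,0,0],
    [0,0,0],
    [0,0,0],
  ],
)

```text
clock: 20.32
ee_pos: [455.5, 217.5, 287.6]
ee_rot: [180.0, 0.0, -6.4]
contact_force: [0.3, -1.2, 0.5]
opening: 0.465
gripper_force: 0.0
```

```bash
python3 - <<'E'
from h import *
c=snap('wrist','w6');s=snap('side','d6')
a=cv2.imread('pics/w6.png');u,v=proj('w6',(487.5,214.2,63)).astype(int);print(u,v)
b=cv2.imread('pics/d6.png');u2,v2=proj('d6',(487.5,214.2,50)).astype(int);x0,y0=u-120,max(0,v-95);print(x0,y0)
cv2.imwrite('pics/c7.png',np.hstack([cv2.resize(a[y0:y0+190,x0:x0+240],None,fx=2,fy=2,interpolation=2),cv2.resize(b[v2-38:v2+38,u2-30:u2+30],(300,380),interpolation=2)]))
E
```

```text
274 138
154 43
```

View pics/c7.png

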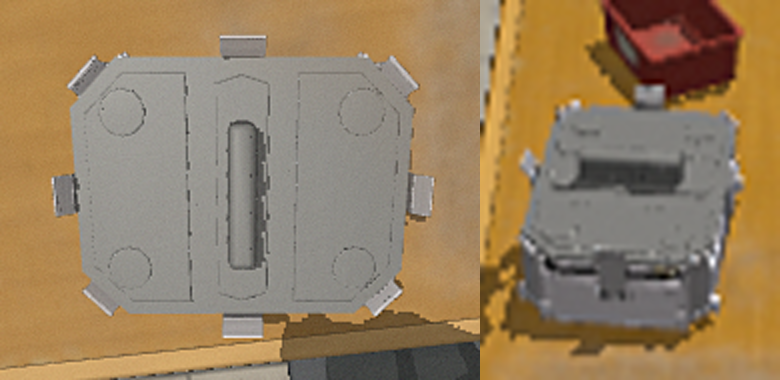

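The lid lies between the tabs on the catches. The thumb pads in the crop (2x, origin 154,43) are at (123,112), (362,111), (130,268) and (354,268).

```bash
python3 - <<'E'
from h import *
w=[]
for u,v in [(130,268),(123,112),(362,111),(354,268)]: w.append(ray('w6',154+u/2-.25,43+v/2-.25,65)[:2])
w=np.array(w);print(w.round(1),w.mean(0))
R=Ro.from_euler('z',-6.4,degrees=True)
T=[R.apply([x,y,0])[:2]+[487.5,214.2] for x,y in [(-40,60),(40,60),(40,-60),(-40,-60)]];print(np.round(T,1))
print(delta([*T[0],95],-6.4))
E
```

```text
[[454.4 278.2]
 [533.7 268.7]
 [521.  150.3]
 [441.  159.1]] [487.51452967 214.07393062]
[[454.4 278.3]
 [533.9 269.4]
 [520.6 150.1]
 [441.1 159. ]]
[[-0.69, -6.08, 19.13], [0.001, 0.003, -0.001]]
```

Measured pads agree with the model within 1 mm. I'll press with shut fingers.

Request:
step_arm(
  jaw=[2,1,0,0,0,0,0,0],
  delta_pos=[
    [-0.1,-1.0,3.2],
    [-0.1,-1.0,3.2],
    [-0.1,-1.0,3.2],
    [-0.1,-1.0,3.2],
    [-0.1,-1.0,3.2],
    [-0.1,-1.0,3.2],
    [0,0,0],
    [0,0,0],
  ],
  rot=[
    [0,0,0],
    [0,0,0],
    [0,0,0],
    [0,0,0],
    [0,0,0],
    [0,0,0],
    [0,0,0],
    [0,0,0],
  ],
)

```text
clock: 21.42
ee_pos: [456.6, 277.6, 96.6]
ee_rot: [180.0, 0.0, -6.4]
contact_force: [0.4, 0.4, 0.1]
opening: 0.003
gripper_force: 0.0
```

Request:
step_arm(
  jaw=[0,0,0,0,0,0],
  delta_pos=[
    [0,0,1.2],
    [0,0,1.2],
    [0,0,0.6],
    [0,0,0],
    [0,0,0],
    [0,0,0],
  ],
  rot=[
    [0,0,0],
    [0,0,0],
    [0,0,0],
    [0,0,0],
    [0,0,0],
    [0,0,0],
  ],
)

```text
clock: 22.18
ee_pos: [456.7, 277.9, 66.7]
ee_rot: [-180.0, -0.0, -6.4]
contact_force: [-0.0, 0.1, -0.4]
opening: 0.002
gripper_force: 0.0
```

Request:
step_arm(
  jaw=[0,0,0,0,0,0,0],
  delta_pos=[
    [-0.15,0,0],
    [0,0,0.3],
    [0,0,0.3],
    [0,0,0.2],
    [0,0,0.2],
    [0,0,0],
    [0,0,0],
  ],
  rot=[
    [0,0,0],
    [0,0,0],
    [0,0,0],
    [0,0,0],
    [0,0,0],
    [0,0,0],
    [0,0,0],
  ],
)

```text
clock: 23.05
ee_pos: [455.0, 278.1, 56.5]
ee_rot: [-180.0, -0.0, -6.4]
contact_force: [-1.5, 0.4, 2.8]
opening: -0.001
gripper_force: 1.6
```

Request:
step_arm(
  jaw=[0,0,0,0,0],
  delta_pos=[
    [0,0,0.15],
    [0,0,0.15],
    [0,0,0],
    [0,0,0],
    [0,0,0],
  ],
  rot=[
    [0,0,0],
    [0,0,0],
    [0,0,0],
    [0,0,0],
    [0,0,0],
  ],
)

```text
clock: 23.68
ee_pos: [455.1, 278.2, 54.2]
ee_rot: [-180.0, 0.0, -6.4]
contact_force: [-3.6, 0.5, 8.5]
opening: -0.001
gripper_force: 4.4
```

Request:
step_arm(
  jaw=[0,0,0,0,0],
  delta_pos=[
    [0,0,0.15],
    [0,0,0.15],
    [0,0,0.1],
    [0,0,0],
    [0,0,0],
  ],
  rot=[
    [0,0,0],
    [0,0,0],
    [0,0,0],
    [0,0,0],
    [0,0,0],
  ],
)

```text
clock: 24.3
ee_pos: [456.0, 278.6, 52.1]
ee_rot: [-179.9, -0.1, -6.4]
contact_force: [-5.3, -1.8, 16.2]
opening: 0.0
gripper_force: 8.1
```

Request:
step_arm(
  jaw=[0,0,0,0,0],
  delta_pos=[
    [0,0,0.15],
    [0,0,0.15],
    [0,0,0],
    [0,0,0],
    [0,0,0],
  ],
  rot=[
    [0,0,0],
    [0,0,0],
    [0,0,0],
    [0,0,0],
    [0,0,0],
  ],
)

```text
clock: 24.92
ee_pos: [456.2, 278.8, 51.7]
ee_rot: [-180.0, -0.0, -6.4]
contact_force: [-12.9, -4.8, 31.4]
opening: 0.001
gripper_force: 15.7
```

Stiff at 31 N, so this corner is home. Lift, pause and move to the next pad.

Request:
step_arm(
  jaw=[0,0,0,0,0,0,0,0],
  delta_pos=[
    [0,0,-2],
    [0,0,-2],
    [0,0,0],
    [2.7,0,0],
    [2.7,0,0],
    [2.6,0,0],
    [0,0,0],
    [0,0,0],
  ],
  rot=[
    [0,0,0],
    [0,0,0],
    [0,0,0],
    [0,0,0],
    [0,0,0],
    [0,0,0],
    [0,0,0],
    [0,0,0],
  ],
)

```text
clock: 25.92
ee_pos: [533.1, 268.8, 84.8]
ee_rot: [179.9, 0.1, -6.4]
contact_force: [0.2, -0.6, 0.6]
opening: -0.001
gripper_force: 0.0
```

```bash
python3 - <<'E'
from h import *
print(robot.observe()['ee_pos'],delta([533.9,269.4,68],-6.4))
E
```

```text
[533.12157106 268.75374675  84.77841376] [[0.07, -0.07, 1.68], [0.001, 0.003, -0.001]]
```

Request:
step_arm(
  jaw=[0,0,0,0,0,0,0,0,0,0],
  delta_pos=[
    [0,0,0.9],
    [0,0,0.8],
    [0,0,0.5],
    [0,0,0.3],
    [0,0,0.3],
    [0,0,0.3],
    [0,0,0.2],
    [0,0,0.2],
    [0,0,0],
    [0,0,0],
  ],
  rot=[
    [0,0,0],
    [0,0,0],
    [0,0,0],
    [0,0,0],
    [0,0,0],
    [0,0,0],
    [0,0,0],
    [0,0,0],
    [0,0,0],
    [0,0,0],
  ],
)

```text
clock: 27.18
ee_pos: [535.1, 269.3, 52.7]
ee_rot: [-180.0, -0.1, -6.4]
contact_force: [-2.3, -0.7, 6.5]
opening: -0.004
gripper_force: 3.2
```

Request:
step_arm(
  jaw=[0,0,0,0],
  delta_pos=[
    [0,0,0.2],
    [0,0,0.2],
    [0,0,0],
    [0,0,0],
  ],
  rot=[
    [0,0,0],
    [0,0,0],
    [0,0,0],
    [0,0,0],
  ],
)

```text
clock: 27.68
ee_pos: [535.3, 269.3, 51.8]
ee_rot: [180.0, -0.0, -6.4]
contact_force: [-10.4, -4.0, 22.2]
opening: 0.0
gripper_force: 10.5
```

Request:
step_arm(
  jaw=[0,0,0,0],
  delta_pos=[
    [0,0,0.2],
    [0,0,0.1],
    [0,0,0],
    [0,0,0],
  ],
  rot=[
    [0,0,0],
    [0,0,0],
    [0,0,0],
    [0,0,0],
  ],
)

```text
clock: 28.18
ee_pos: [535.4, 269.4, 51.5]
ee_rot: [179.9, 0.0, -6.4]
contact_force: [-16.9, -6.9, 35.9]
opening: -0.001
gripper_force: 17.1
```

Request:
step_arm(
  jaw=[0,0,0,0,0,0,0,0,0,0],
  delta_pos=[
    [0,0,-2],
    [0,0,-2],
    [0,0,-2],
    [0,4,0],
    [0,4,0],
    [0,4,0],
    [0,0,0],
    [0,0,0],
    [0,0,0],
    [0,0,0],
  ],
  rot=[
    [0,0,0],
    [0,0,0],
    [0,0,0],
    [0,0,0],
    [0,0,0],
    [0,0,0],
    [0,0,0],
    [0,0,0],
    [0,0,0],
    [0,0,0],
  ],
)

```text
clock: 29.42
ee_pos: [521.0, 150.6, 104.3]
ee_rot: [-180.0, 0.0, -6.4]
contact_force: [0.2, -0.4, 0.1]
opening: 0.0
gripper_force: 0.0
```

```bash
python3 - <<'E'
from h import *
print(robot.observe()['ee_pos'],delta([520.6,150.1,68],-6.4))
E
```

```text
[521.03984881 150.55123494 104.32118148] [[-0.04, 0.05, 3.63], [-0.0, 0.0, 0.001]]
```

Request:
step_arm(
  jaw=[0,0,0,0,0,0,0,0,0,0,0],
  delta_pos=[
    [0,0,1.8],
    [0,0,1.6],
    [0,0,0.4],
    [0,0,0.3],
    [0,0,0.3],
    [0,0,0.3],
    [0,0,0.2],
    [0,0,0.2],
    [0,0,0.1],
    [0,0,0],
    [0,0,0],
  ],
  rot=[
    [0,0,0],
    [0,0,0],
    [0,0,0],
    [0,0,0],
    [0,0,0],
    [0,0,0],
    [0,0,0],
    [0,0,0],
    [0,0,0],
    [0,0,0],
    [0,0,0],
  ],
)

```text
clock: 30.8
ee_pos: [521.9, 149.6, 53.7]
ee_rot: [180.0, -0.1, -6.4]
contact_force: [-1.4, -1.6, 8.6]
opening: 0.004
gripper_force: 3.8
```

Request:
step_arm(
  jaw=[0,0,0,0],
  delta_pos=[
    [0,0,0.2],
    [0,0,0.2],
    [0,0,0],
    [0,0,0],
  ],
  rot=[
    [0,0,0],
    [0,0,0],
    [0,0,0],
    [0,0,0],
  ],
)

```text
clock: 31.3
ee_pos: [522.2, 149.7, 50.8]
ee_rot: [180.0, -0.1, -6.4]
contact_force: [-4.4, -1.9, 13.9]
opening: -0.003
gripper_force: 7.0
```

Request:
step_arm(
  jaw=[0,0,0,0],
  delta_pos=[
    [0,0,0.2],
    [0,0,0.2],
    [0,0,0],
    [0,0,0],
  ],
  rot=[
    [0,0,0],
    [0,0,0],
    [0,0,0],
    [0,0,0],
  ],
)

```text
clock: 31.8
ee_pos: [522.2, 149.8, 50.3]
ee_rot: [179.9, 0.0, -6.4]
contact_force: [-16.3, -3.9, 34.6]
opening: 0.002
gripper_force: 17.1
```

Home. Move to the last pad (lid -40,-60).

Request:
step_arm(
  jaw=[0,0,0,0,0,0,0,0,0],
  delta_pos=[
    [0,0,-2],
    [0,0,-2],
    [0,0,-0.5],
    [-2.7,0,0],
    [-2.7,0,0],
    [-2.6,0,0],
    [0,0,0],
    [0,0,0],
    [0,0,0],
  ],
  rot=[
    [0,0,0],
    [0,0,0],
    [0,0,0],
    [0,0,0],
    [0,0,0],
    [0,0,0],
    [0,0,0],
    [0,0,0],
    [0,0,0],
  ],
)

```text
clock: 32.92
ee_pos: [442.4, 158.6, 89.4]
ee_rot: [-180.0, -0.0, -6.5]
contact_force: [0.8, -0.1, -1.3]
opening: -0.002
gripper_force: 0.0
```

```bash
python3 - <<'E'
from h import *
print(robot.observe()['ee_pos'],delta([441.1,159,68],-6.4))
E
```

```text
[442.36974245 158.62342857  89.41910003] [[-0.13, -0.02, 2.14], [-0.0, -0.0, -0.001]]
```

Request:
step_arm(
  jaw=[0,0,0,0,0,0,0,0,0,0,0],
  delta_pos=[
    [-0.1,0,1.1],
    [0,0,1.0],
    [0,0,0.4],
    [0,0,0.3],
    [0,0,0.3],
    [0,0,0.3],
    [0,0,0.2],
    [0,0,0.2],
    [0,0,0.1],
    [0,0,0],
    [0,0,0],
  ],
  rot=[
    [0,0,0],
    [0,0,0],
    [0,0,0],
    [0,0,0],
    [0,0,0],
    [0,0,0],
    [0,0,0],
    [0,0,0],
    [0,0,0],
    [0,0,0],
    [0,0,0],
  ],
)

```text
clock: 34.3
ee_pos: [440.6, 158.8, 51.6]
ee_rot: [180.0, 0.0, -6.4]
contact_force: [-5.0, -1.2, 9.3]
opening: 0.001
gripper_force: 4.6
```

Request:
step_arm(
  jaw=[0,0,0,0],
  delta_pos=[
    [0,0,0.2],
    [0,0,0.2],
    [0,0,0],
    [0,0,0],
  ],
  rot=[
    [0,0,0],
    [0,0,0],
    [0,0,0],
    [0,0,0],
  ],
)

```text
clock: 34.8
ee_pos: [440.8, 158.9, 50.3]
ee_rot: [179.9, 0.1, -6.4]
contact_force: [-13.8, -3.5, 26.7]
opening: 0.005
gripper_force: 13.6
```

Request:
step_arm(
  jaw=[0,0,0,0,0,0,0,0,0,0,0],
  delta_pos=[
    [0,0,0.2],
    [0,0,0],
    [0,0,-2],
    [0,0,-3],
    [0,0,-4],
    [0,-1.5,-4],
    [0,-1.5,-4],
    [0,-1.5,-4],
    [0,-1.5,-4],
    [0,0,0],
    [0,0,0],
  ],
  rot=[
    [0,0,0],
    [0,0,0],
    [0,0,0],
    [0,0,0],
    [0,0,0],
    [0,0,0],
    [0,0,0],
    [0,0,0],
    [0,0,0],
    [0,0,0],
    [0,0,0],
  ],
)

```text
clock: 36.17
ee_pos: [446.9, 218.3, 293.4]
ee_rot: [180.0, 0.1, -6.4]
contact_force: [-0.2, 0.0, -1.2]
opening: -0.004
gripper_force: 0.0
```

```bash
python3 - <<'E'
from h import *
s=robot.observe();print(s['ee_pos'],s['clock']);snap('wrist','w7');d=snap('side','d7');e=snap('scene','s7')
R=Ro.from_euler('z',-6.37,degrees=True)
def im(f,r,k):
    a=cv2.imread(f'pics/{f}.png');x0,y0,x1,y1=r;b=cv2.resize(a[y0:y1,x0:x1],None,fx=k,fy=k,interpolation=2)
    for x,y in [(-66,-62),(-66,62),(-42,86),(42,86),(66,62),(66,-62),(42,-86),(-42,-86)]:
        w=R.apply([x,y,0])+[487.5,214.2,52]; q=(proj(f,w)-[x0,y0]+.5)*k; cv2.circle(b,tuple(q.astype(int)),1,(0,0,255),-1)
    return b
u,v=proj('w7',(487.5,214.2,52)).astype(int);u2,v2=proj('d7',(487.5,214.2,50)).astype(int);u3,v3=proj('s7',(487.5,214.2,50)).astype(int)
A=im('w7',(u-100,max(0,v-85),u+100,max(0,v-85)+170),2.2); B=im('d7',(u2-30,v2-33,u2+30,v2+33),5.6667);print(A.shape,B.shape)
A=cv2.resize(A,(440,374));B=cv2.resize(B,(340,374)); cv2.imwrite('pics/c8.png',np.hstack([A,B]))
E
```

```text
[446.93285482 218.29510278 293.39202585] 36.175
(374, 440, 3) (374, 340, 3)
```

View pics/c8.png

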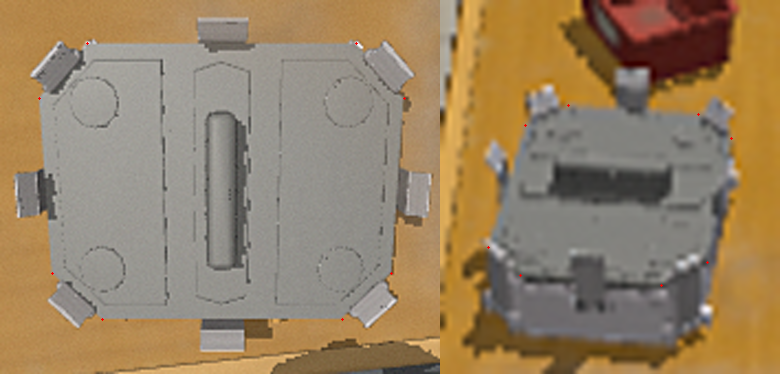

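The last picture shows all four catches lying over the lid's corners, and the lid outline matches the projected corners for z = 52 mm in both views. All four presses ended on a stiff stop, so I'm handing in.

```bash
python3 -c "
from h import *
print(workorder.close_job())"
```

```text
the job is handed in; nothing more can be done
None
```

I handed the job in at about 36 s of the 66 s allowed; the station gave no verdict. The coil stands on the box floor and the lid is snapped under all four catches, judging by the last pictures and by each corner stopping hard when pressed. The spool, bin and bottle were not touched.

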